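Service the bench air cleaner: pre-filter in, spent cassette out

TASK

Do the filter change on the printer bench's air cleaner: first push the tray with the new pre-filter panel fully home in the slot at the cleaner's front, until its front plate meets the housing. Then squeeze the two opposed side catches of the cassette in the cleaner's top together between the fingers, lift the cassette right out, keeping it level, until its underside is about a hand's width above the cleaner, and finish still holding it there, at rest, by its squeezed catches. Leave the other things on the bench, the spare cassette too, where they are.

Things in the scene. Friction and masses are not known exactly. Their poses are not given: they have to be found in the camera images.
- cleaner: Grey bench air cleaner, a box 200 (x) x 190 (y) x 108 (z) mm, fixed to the bench by a 4 mm steel base plate that juts out 50 mm before its front as a sill. Origin: centre of the underside, on the bench. Its front faces its own -x; z up.
- slot_mouth (a point): Middle of the slot's lower edge in the cleaner's front face (100 mm before the cleaner's origin), 4 mm above the bench. The slot is 136 mm wide, 44 mm high and 194 mm deep; the tray slides in it along the cleaner's x, on the base plate.
- well_top (a point): Middle of the cassette's well, in the plane of the cleaner's flat top, 108 mm above the bench and 20 mm before the cleaner's origin. The well is an opening 104 (x) x 58 (y) mm in a top plate 4 mm thick.
- tray: Grey pre-filter tray, loose, 0.33 to 0.57 kg loaded, already started in the slot and standing 40 to 80 mm out: a tub 150 (x) x 132 (y) x 30 mm with a front plate 152 x 44 x 6 mm at its -x end. Origin: centre of the underside. Fully home, the back of the plate lies against the housing and the origin is at x = -25 mm, y = 0 in the cleaner's frame.
- tray_bar (a point): Middle of the tray's steel pull bar: round, 10 mm thick, 90 mm long along y between two end posts, 42 mm before the front plate, 123 mm before the tray's origin, 30 mm above the bench (26 mm above the sill). Pushed from the front with closed fingers it takes the tray along, against 2 to 4 N of friction, at times 15 N where it rubs on the slot's sides.
- filter_panel: White pleated filter panel in a cardboard frame, 136 x 118 x 20 mm, lying loose in the tray on its 3 mm floor. Origin: centre of the underside.
- cassette: Black carbon cassette seated in the well, 0.2 to 0.45 kg: body 100 (x) x 54 (y) x 52 mm, then a 4 mm flange 114 mm long that rests on the cleaner's top, then only a middle column 31 x 29 mm, 31 mm high, between two catch tabs. Origin: centre of the underside, 56 mm above the bench when seated; axes as the cleaner's. 2 mm clearance all round in the well.
- cassette_grip (a point): Point midway between the two catch tabs, 80 mm above the cassette's underside: a good place for the grip. The tabs, at its +y and -y sides, reach from the flange's top (24 mm below this point) to 12 mm above it.
- catch_left (a joint): Spring catch at the cassette's +y side: 0 = out, its tooth locked under the cleaner's top plate; 0.007 m = squeezed right in, at its stop. Free from about 0.005 m. Takes 1.6 N at first, 7.2 N at full travel. Locked catches hold the cassette fast; with both in it lifts straight out.
- catch_right (a joint): The same catch at the cassette's -y side; 0 = out, 0.007 m = squeezed right in.
- catch_left_pad (a point): Middle of the outer face of the left tab (26 mm wide along x), 80 mm above the cassette's underside. The two tabs measure 54 mm over their outer faces when out, 40 mm when squeezed in; beside them is free room above the cleaner's flat top.
- catch_right_pad (a point): Middle of the outer face of the right tab, likewise.
- spare_cassette: A second cassette of the same shape standing on the bench beside the cleaner, for later: not to be touched. Origin: centre of the underside.
- jar: White screw-top jar, 54 mm diameter, 75 mm high, beside the cleaner. Leave alone.
- spool: Filament spool lying flat, 160 mm diameter, 59 mm high. Leave alone.
- cutters: Side cutters lying on the bench, about 140 mm long, 13 mm high. Leave alone.
- scraper: Scraper lying on the bench, 175 mm long, 14 mm high. Leave alone.
- grid: Black printed grid lying flat, 182 x 110 x 10 mm. Leave alone.
- bin: Open white bin of printed clips, 90 x 120 x 50 mm. Leave alone.
Mind the look-alikes: they are no part of the job. Leave any blue look-alike of the cassette alone.

How it is judged (in metres and radians):
On the way, in this order (a step that is already met when the one before it is completed fails the run):
1. the loaded tray is fully home in the slot (x of tray in the frame of cleaner above -0.029 m and angle between the x axis of tray and the x axis of cleaner, either way round below 0.06 rad and horizontal distance between filter_panel and tray below 0.015 m and z of filter_panel in the frame of tray below 0.012 m), for 0.2 s.
2. the cassette is lifted clear of the cleaner with both catches squeezed in the fingers (z of cassette in the frame of cleaner above 0.12 m and value of joint each of catch_left, catch_right above 0.005 m and contact force between cassette and the fingers above 2 N), for 0.2 s.
At the end, for the whole second after the job is handed in: Tray within 4 mm of home, straight within 0.06 rad, the panel still in it. Cassette held by the fingers on both catches, each in by over 5 mm; its underside over 40 mm above the cleaner's top (148 mm above the bench), level within 0.25 rad, under 0.03 m/s, touching neither cleaner nor bench (all of step 1 and value of joint each of catch_left, catch_right above 0.005 m and z of cassette in the frame of cleaner above 0.148 m and contact force between each of catch_left, catch_right and the fingers above 1.5 N and contact force between cassette and cleaner below 0.3 N and contact force between cassette and table below 0.3 N and angle between cassette's own z axis and vertical below 0.25 rad and linear speed of cassette below 0.03 m/s); the arm keeps its last pose, push and grip.
It fails at once if one of the things beside the job (spare cassette, jar, spool, cutters, scraper, grid, bin) is moved more than 30 mm (distance of any of spare_cassette, jar, spool, cutters, scraper, grid, bin from where it was at the start of the episode above 0.03 m).
It also fails if it takes over 48 s, if anything falls off the work surface, if the arm or the gripper's body presses on something with over 40 N, if the wrist force passes 120 N, or if a joint passes its speed limit or range.

ROBOT

A 7-joint arm with a two-finger parallel gripper is mounted at the origin on the work surface. World frame = base frame: x ahead of the robot, y to its left, z up, the work surface at z = 0. Lengths are in mm, angles in rad, forces in N, time in s.
With the tool pointing down it reaches from about 400 to 925 mm from the base axis. Payload 5.6 kg.
Tool frame: the origin (TCP) lies on the mounting face of the last link; the fingertips stand 173 mm ahead of it and the grasp point (between the pads) lies 155 mm ahead of it; z points along the fingers, y is the line along which they close (so a half turn about z gives the same grasp; the last joint's range is limited). The gripper opens to 85 mm and grips with 20 to 120 N. Pads are 22 mm wide; open, the fingers measure 114 mm over their backs; the gripper's body (76 mm by 85 mm) begins 54 mm behind the grasp point. The pads swing forward as they close: fully open they stand 13 mm farther back than shut.
Start: joints at [-1.158, 0.468, -0.012, 1.603, 0.006, 1.071, -0.056], TCP at [286.149, 583.627, 404.69] pointing down, gripper open.
Joint ranges: [-2.53, 2.53], [-0.31, 2.02], [-1.57, 1.55], [0.28, 2.44], [-1.29, 4.43], [0.15, 1.84], [-2.92, 2.92]. Speed limits (rad/s): [2.57, 2.57, 3.14, 3.14, 3.14, 3.14, 3.14].

INTERFACE

Orientations are given as a unit quaternion [x, y, z, w].
In Python, from rig import arm gives the robot as it stands. The module is installed in compiled form; this text tells all that it offers.
- The arm moves only by the shell command python3 -m pendant 'ROWS' [OPENING] [FORCE]. ROWS is JSON, a list of rows, each a list of 4 numbers: the shift along the tool's x, y, z in cm, then the turn about the tool's z in rad. A call has 1 to 5 rows; each row is the pose to reach, as a shift and turn from the pose commanded when the call began, along the tool's axes at that moment; what a row does not reach only later rows make up. A row lasts 1/12 s, in which the tool goes at most 41.7 mm and 7.16 degrees, less where a joint would pass 70% of its speed; a pose out of reach is approached as far as the arm can. A call with a gripper value outside its range is refused whole. OPENING is the closure, from 0 (fully open) to 1 (shut), set as the call begins (- or left out, the last holds). The fingers move at their own pace and stop on an object; FORCE is the grip in N (left out, the last holds). Time passes only in rows, so rows that repeat a pose let the fingers close. It gives the time, the measured TCP pose, the force, the opening and the grip force at its end, in the units of the state.
- arm.get_state(): the state, without advancing time (a new reading comes with each control period).
- arm.grab_frame(name): name is "scene" or "top"; returns (picture, depth): 400x640x3 uint8, red, green, blue; 400x640 float32, mm along the optical axis (not along the pixel's ray), 0 where there is no reading.
- arm.get_calibration(name): a dict with "camera_matrix" (3x3 intrinsics, pixels), "pose" (4x4, takes a point from camera to world coordinates). Camera axes: x right, y down, z forward; pixel columns grow to the right and rows downward; lengths in mm; the calibration is good to about 2 mm. A picture is of the moment at which its call begins. get_calibration takes no time and is no camera call.
- arm.finish_job(): hands the job in; it is judged then, once.
Trained networks look in the newest picture that a camera, given by its name, has taken for a name from the list of things; names that differ only in an ending like _2 or _b are one class to them, and where a whole thing is asked for, a point or a joint stands for the part that bears it (a point fixed in the world has none). Each returns a list of dicts, best first, with "conf" (0 to 1); they miss things now and then, are a little off and sometimes report something else, mostly with a low value. They report only what shows in the picture. A call takes as long as a camera call. They do not tell look-alikes from the thing itself.
- arm.silhouettes(camera, label): "mask" (400x640 bool, what is visible of it).
- arm.landmark_of(camera, label): "position" ([x, y, z] in mm, in world coordinates, good to about 4 mm: a listed point, or the origin of a listed thing).
The state is a dict: "time": time; "joint_pos": joint angles; "qvel": joint speeds; "tau": joint torques, N m; "tool_pos": TCP position; "tool_rot": TCP orientation; "contact_force": force on the tool from outside, world axes, zero at the start; "ft_torque": the same for the moment, N m; "finger_gap": opening from 0.0 (shut) to 1.0 (fully open); "grasp_force": force on a finger pad.
Only numpy, scipy, OpenCV 4.12 (cv2) and the standard library are available. Lean on these libraries where they do the work, as an engineer would, in place of code of your own. Each camera call takes 0.05 s, during which the arm holds its last target. There are 200 camera calls.

## Working session

There is one attempt and no reset: what is moved stays moved. The work goes in short steps, Python scripts to look and compute and a shell command to move; the robot and the scene stay as the last step left them, time stands still between calls to the robot, and variables do not carry over. Pictures are saved under pics/ and viewed, at most 10 in all, crops included, and the job is handed in when it is done.

```bash
mkdir -p pics; python3 - <<'E'
from rig import arm
import cv2,numpy as np
np.set_printoptions(precision=3,suppress=True)
for c in("top","scene"):
    p,d=arm.grab_frame(c); cv2.imwrite(f"pics/{c}0.png",p[:,:,::-1])
    for l in("cleaner","slot_mouth","well_top","tray","tray_bar","filter_panel","cassette","cassette_grip","catch_left_pad","catch_right_pad","spare_cassette","jar"):
        print(c,l,[(np.round(r["position"]).tolist(),round(r["conf"],2)) for r in arm.landmark_of(c,l)])
s=arm.get_state(); print(s)
E
```

```text
top cleaner [([700.0, -97.0, -2.0], 0.72), ([525.0, 77.0, -2.0], 0.35)]
top slot_mouth []
top well_top [([684.0, -98.0, 106.0], 0.76)]
top tray []
top tray_bar [([515.0, -81.0, 27.0], 0.77)]
top filter_panel [([632.0, -88.0, 6.0], 0.79), ([683.0, -101.0, 57.0], 0.7)]
top cassette [([684.0, -104.0, 59.0], 0.69), ([628.0, 190.0, -0.0], 0.69), ([349.0, -104.0, 2.0], 0.56)]
top cassette_grip [([632.0, 190.0, 78.0], 0.78), ([687.0, -102.0, 139.0], 0.72), ([348.0, -103.0, 80.0], 0.63), ([661.0, -291.0, 3.0], 0.16)]
top catch_left_pad [([687.0, -75.0, 134.0], 0.59), ([651.0, 201.0, 77.0], 0.46), ([319.0, -106.0, 77.0], 0.35)]
top catch_right_pad [([681.0, -124.0, 138.0], 0.55), ([611.0, 172.0, 82.0], 0.47), ([370.0, -92.0, 83.0], 0.41)]
top spare_cassette [([731.0, 91.0, 3.0], 0.58)]
top jar [([663.0, -289.0, 4.0], 0.78)]
scene cleaner []
scene slot_mouth []
scene well_top [([682.0, -98.0, 111.0], 0.64), ([573.0, -506.0, 5.0], 0.55)]
scene tray []
scene tray_bar [([371.0, -356.0, 3.0], 0.68), ([511.0, -72.0, 32.0], 0.42)]
scene filter_panel []
scene cassette [([680.0, -97.0, 56.0], 0.97), (
[... 338 characters left out ...]
678.0, -125.0, 140.0], 0.5), ([603.0, 175.0, 84.0], 0.48), ([374.0, -92.0, 78.0], 0.44), ([733.0, 93.0, 2.0], 0.23)]
scene spare_cassette [([734.0, 88.0, -2.0], 0.72)]
scene jar [([662.0, -295.0, 1.0], 0.77)]
{'time': 1.3, 'joint_pos': array([-1.158,  0.468, -0.012,  1.603,  0.006,  1.071, -0.056]), 'qvel': array([ 0.001, -0.001, -0.001,  0.   , -0.001,  0.   ,  0.   ]), 'tau': array([  0.001, -53.223,   0.022, -25.162,   0.012,   0.001,   0.   ]), 'tool_pos': array([286.138, 583.627, 404.682]), 'tool_rot': array([ 0.226,  0.974, -0.   ,  0.   ]), 'contact_force': array([-0.453,  0.388, -0.125]), 'ft_torque': array([0.037, 0.008, 0.024]), 'grasp_force': 0.0, 'finger_gap': 1.0019638604489378}
```

View pics/top0.png

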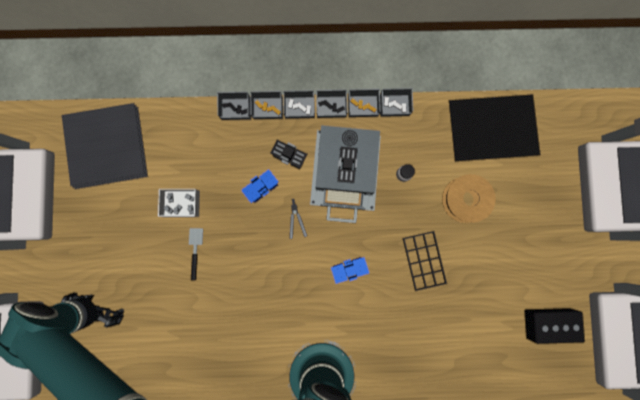

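View pics/scene0.png

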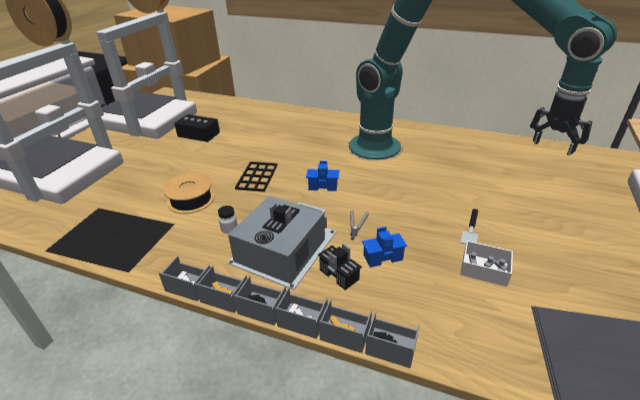

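The top view shows the cleaner at (347,165) with the black cassette in its top at (348,162). The tray and its bar stick out at (343,210). Three things could be taken for the cassette: black at (290,153), which is the spare standing on the bench, and blue at (260,186) and (350,269), which are look-alikes. The one I want is the black one in the well. Next I'll measure it and confirm with a crop.

```bash
cat > h.py <<'E'
from rig import arm
import numpy as np,cv2
np.set_printoptions(precision=2,suppress=True)
def cloud(c,d):
    k=arm.get_calibration(c);K=k["camera_matrix"];T=np.array(k["pose"])
    v,u=np.mgrid[:d.shape[0],:d.shape[1]]
    P=np.stack([(u-K[0][2])*d/K[0][0],(v-K[1][2])*d/K[1][1],d],-1)@T[:3,:3].T+T[:3,3]
    P[d==0]=np.nan
    return P
def box(P,m):
    q=P[m][:,:2].astype(np.float32); r=cv2.minAreaRect(q); return len(q),np.round(r[0],1),np.round(r[1],1),round(r[2],2),np.round(np.median(P[m],0),1)
E
python3 - <<'E'
from h import *
for c in("top","scene"):
    p,d=arm.grab_frame(c);P=cloud(c,d);x,y,z=P[...,0],P[...,1],P[...,2]
    near=(x>480)&(x<830)&(y>-230)&(y<30)
    print(c,"mm/px K",arm.get_calibration(c)["camera_matrix"][0][0])
    m=(near&(abs(z-108)<4)).astype(np.uint8)
    n,L,S,_=cv2.connectedComponentsWithStats(m);m=L==1+np.argmax(S[1:,4]);print("top",box(P,m))
    print("cas",box(P,near&(z>125)&(z<165)&(x<740)&(x>640)))
    b=(x>480)&(x<560)&(y>-140)&(y<-20)&(z>18)&(z<42)
    print("bar",box(P,b))
    q=P[b&(x<530)];print("barline",len(q),np.polyfit(q[:,1],q[:,0],1),q.mean(0))
    r=(slice(100,240),slice(260,420)) if c=="top" else (slice(160,300),slice(200,380))
    cv2.imwrite(f"pics/{c}crop.png",cv2.resize(p[r][:,:,::-1],None,fx=4,fy=4,interpolation=2))
E
```

```text
top mm/px K 409.20863926617324
top (2887, array([ 701.6, -100.1]), array([190.1, 200.8]), 83.36, array([ 707.7, -100.2,  108. ]))
cas (138, array([681.3, -97. ]), array([53.7, 31.1]), 84.35, array([680.4, -97. , 143.2]))
bar (194, array([531. , -80.2]), array([117.2,  57.6]), 89.5, array([518.6, -80.5,  34. ]))
barline 116 [  0.05 515.93] [511.88 -81.36  33.73]
scene mm/px K 408.1896967344828
top (2683, array([700.6, -99.3]), array([192.5, 205.5]), 83.31, array([727.6, -83.8, 108.9]))
cas (242, array([682. , -96.5]), array([56.9, 34. ]), 87.88, array([687.5, -94. , 142.2]))
bar (76, array([511.4, -77. ]), array([98.7, 14.1]), 81.12, array([511.2, -75.6,  34.5]))
barline 76 [  0.12 520.23] [511.42 -75.18  34.45]
```

View pics/topcrop.png

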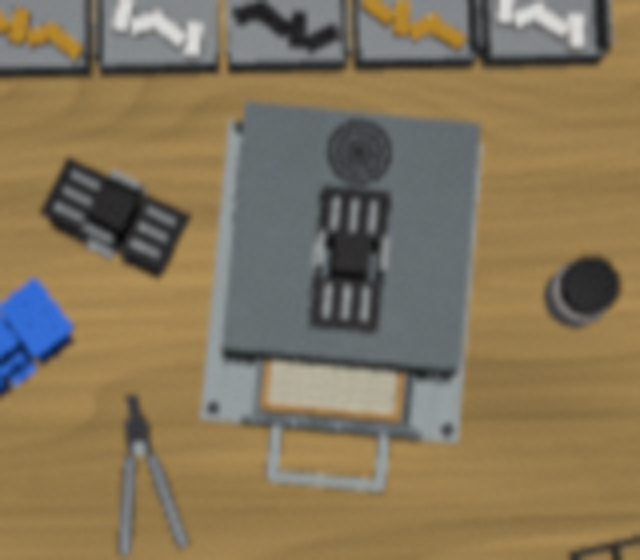

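The crop confirms it: the black cassette with grey tabs at crop (350,255) sits in the well, and its tray bar is at crop (327,485). The cleaner's yaw is about -6.64° with its centre at about (701,-99.8). The spare at crop (115,210) and the blue one at (20,335) are left alone.

```bash
cat >> h.py <<'E'
from scipy.spatial.transform import Rotation as Ro
YAW=np.radians(-6.64);C=np.array([701.,-99.8]);ex=np.array([np.cos(YAW),np.sin(YAW)]);ey=np.array([-ex[1],ex[0]])
def go(cx,cy,z):
    """shift (cm, tool axes) and turn to put grasp point at cleaner-frame cx,cy, height z"""
    s=arm.get_state();R=Ro.from_quat(s["tool_rot"]).as_matrix()
    t=np.r_[C+cx*ex+cy*ey,z+155]
    dl=R.T@(t-s["tool_pos"])/10; w=R.T@np.r_[ey,0]
    a=np.arctan2(-w[0],w[1]); print("shift cm",dl,"turn",round(a,4),"now cl",(s["tool_pos"][:2]-C)@ex,(s["tool_pos"][:2]-C)@ey,"gp z",s["tool_pos"][2]-155,"F",s["contact_force"],"t",s["time"])
E
python3 -c "
from h import *
go(-231,0,200)"
```

```text
shift cm [-45.56 -50.8    4.97] turn -0.34 now cl -491.0995407961298 630.8846864147657 gp z 249.66827666096333 F [-0.89 -0.23 -0.44] t 1.4
```

```bash
python3 -m pendant '[[-2.5,-2.8,0.2],[-5,-5.6,0.4],[-7.6,-8.5,0.6],[-10.1,-11.3,0.8],[-12.6,-14.1,1]]' 1 30 2>&1 | tail -3
python3 -m pendant '[[-2.5,-2.8,0.2,0],[-5,-5.6,0.4,0],[-7.6,-8.5,0.6,0],[-10.1,-11.3,0.8,0],[-12.6,-14.1,1,0]]' 1 30
```

```text
invalid input
time: 1.82
tool_pos: [337.5, 399.7, 394.7]
tool_rot: [0.226, 0.974, 0.0, 0.0]
contact_force: [0.4, 0.2, 0.9]
finger_gap: 0.296
grasp_force: 0.0
```

```bash
python3 -m pendant '[[-2.5,-2.8,0.2,0],[-5,-5.6,0.4,0],[-7.6,-8.5,0.6,0],[-10.1,-11.3,0.8,0],[-12.6,-14.1,1,0]]' >/dev/null
python3 -m pendant '[[-2.5,-2.8,0.2,0],[-5,-5.6,0.4,0],[-7.6,-8.5,0.6,0],[-10.1,-11.3,0.8,0],[-12.6,-14.1,1,0]]' >/dev/null
python3 -m pendant '[[0,0,0,-0.12],[0,0,0,-0.24],[0,0,0,-0.34],[0,0,0,-0.34],[0,0,0,-0.34]]'
python3 -c "
from h import *
go(-231,0,28);print(arm.get_state()['joint_pos'])"
```

```text
time: 3.07
tool_pos: [439.3, 37.4, 374.8]
tool_rot: [0.059, 0.998, 0.0, 0.0]
contact_force: [0.4, -1.4, -0.1]
finger_gap: -0.0
grasp_force: 0.0
shift cm [ -4.5  -10.59  19.18] turn -0.003 now cl -275.7551966809716 105.97580460176341 gp z 219.83713801787235 F [ 0.43 -1.36 -0.06] t 3.0667
[-0.4   0.15  0.26  2.14 -0.05  0.86  1.34]
```

```bash
python3 -m pendant '[[-1.5,-3.5,0,0],[-3,-7,0,0],[-4.5,-10.6,0,0],[-4.5,-10.6,3,0],[-4.5,-10.6,6,0]]' >/dev/null
python3 -m pendant '[[0,0,3,0],[0,0,6,0],[0,0,9,0],[0,0,12,0],[0,0,13.1,0]]'
python3 -m pendant '[[0,0,0,0],[0,0,0,0]]' >/dev/null
python3 - <<'E'
from h import *
go(-205,0,28)
p,d=arm.grab_frame("scene");cv2.imwrite("pics/s1.png",cv2.resize(p[120:300,180:420][:,:,::-1],None,fx=3,fy=3))
E
```

```text
time: 3.9
tool_pos: [470.6, -72.6, 180.5]
tool_rot: [0.059, 0.998, -0.0, -0.003]
contact_force: [-1.4, -0.2, 0.1]
finger_gap: -0.002
grasp_force: 0.0
shift cm [-2.56  0.    0.09] turn -0.001 now cl -230.55218578610754 0.018043358167593067 gp z 28.94387140884416 F [ 0.32 -0.61  0.65] t 4.0667
```

View pics/s1.png

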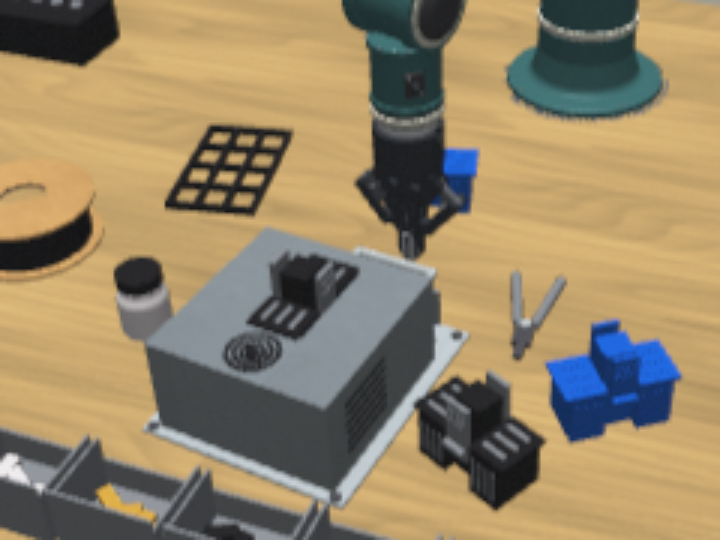

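The closed gripper is down in front of the tray at about (410,240), clear of the blue look-alike behind it. Now I push.

```bash
python3 -m pendant '[[-1,0,0,0],[-1.8,0,0,0],[-2.5,0,0,0],[-3,0,0,0],[-3.5,0,0,0]]'
python3 -m pendant '[[-0.4,0,0,0],[-0.8,0,0,0],[-1.2,0,0,0],[-1.6,0,0,0],[-2,0,0,0]]'
python3 -c "
from h import *
go(-164,0,28)"
```

```text
time: 4.53
tool_pos: [505.9, -77.0, 184.1]
tool_rot: [0.058, 0.998, 0.001, -0.002]
contact_force: [-7.2, 1.2, 6.4]
finger_gap: -0.001
grasp_force: 3.6
time: 4.95
tool_pos: [525.4, -79.3, 184.0]
tool_rot: [0.058, 0.998, 0.001, -0.002]
contact_force: [-7.7, 1.1, 6.5]
finger_gap: -0.0
grasp_force: 3.9
shift cm [-1.28 -0.01  0.1 ] turn -0.0 now cl -176.77778962599592 0.056449466193969636 gp z 29.049860950161644 F [-7.74  1.07  6.47] t 4.95
```

```bash
python3 -m pendant '[[-0.3,0,0,0],[-0.6,0,0,0],[-0.8,0,0,0],[-1,0,0,0],[-1,0,0,0]]'
python3 -m pendant '[[-0.15,0,0,0],[-0.3,0,0,0],[-0.3,0,0,0]]'
python3 -c "
from h import *
go(-164,0,28)"
```

```text
time: 5.37
tool_pos: [535.9, -80.5, 184.1]
tool_rot: [0.058, 0.998, 0.0, -0.002]
contact_force: [-5.4, 0.9, 4.0]
finger_gap: 0.001
grasp_force: 2.9
time: 5.62
tool_pos: [538.6, -80.8, 184.1]
tool_rot: [0.058, 0.998, 0.0, -0.002]
contact_force: [-6.2, 0.7, 4.2]
finger_gap: -0.0
grasp_force: 3.1
shift cm [ 0.05 -0.01  0.11] turn 0.0 now cl -163.46073396015763 0.08091593035361934 gp z 29.09784454888623 F [-6.23  0.66  4.23] t 5.6167
```

```bash
python3 -m pendant '[[-0.15,0,0,0],[-0.3,0,0,0],[-0.3,0,0,0]]'
python3 -m pendant '[[-0.15,0,0,0],[-0.3,0,0,0],[-0.3,0,0,0]]'
python3 -m pendant '[[-0.15,0,0,0],[-0.3,0,0,0],[-0.3,0,0,0]]'

```

```text
time: 5.87
tool_pos: [541.0, -81.1, 184.0]
tool_rot: [0.058, 0.998, 0.001, -0.003]
contact_force: [-8.5, 0.1, 7.6]
finger_gap: -0.0
grasp_force: 4.3
time: 6.12
tool_pos: [542.0, -81.4, 183.5]
tool_rot: [0.058, 0.998, 0.001, -0.006]
contact_force: [-15.1, 2.2, 11.4]
finger_gap: -0.0
grasp_force: 7.4
time: 6.37
tool_pos: [543.0, -81.5, 183.1]
tool_rot: [0.058, 0.998, 0.002, -0.009]
contact_force: [-22.2, 2.1, 18.4]
finger_gap: -0.001
grasp_force: 11.1
```

```bash
python3 -m pendant '[[1,0,0,0],[2.5,0,0,0],[4,0,0,0],[4,0,-3,0],[4,0,-6,0]]'
python3 -m pendant '[[0,0,-4,0],[0,0,-8,0],[0,0,-12,0],[0,0,-15,0],[0,0,-15,0]]' 0
python3 - <<'E'
from h import *
for c in("top","scene"):
    p,d=arm.grab_frame(c);P=cloud(c,d);X=(P[...,:2]-C)@ex;Y=(P[...,:2]-C)@ey;z=P[...,2]
    b=(X>-180)&(X<-125)&(abs(Y)<48)&(z>18)&(z<45)
    bb=b&(abs(Y)<38)&(X<-138);print(c,"bar X med",np.median(X[bb]),bb.sum(),"line",np.polyfit(Y[bb],X[bb],1))
    print([(np.round([(np.array(r["position"][:2])-C)@ex,(np.array(r["position"][:2])-C)@ey,r["position"][2]]),r["conf"]) for r in arm.landmark_of(c,"tray_bar")])
    t=(z>125)&(z<165)&(abs(X+20)<50)&(abs(Y)<45)
    q=np.c_[X[t],Y[t]];print("cas X,Y range",q.min(0),q.max(0),np.median(z[t]))
    cv2.imwrite(f"pics/{c}2.png",cv2.resize(p[100:240,260:420][:,:,::-1] if c=="top" else p[160:300,200:380][:,:,::-1],None,fx=4,fy=4,interpolation=2))
go(-20,0,200)
E
```

```text
time: 6.78
tool_pos: [507.9, -77.3, 243.7]
tool_rot: [0.058, 0.998, -0.0, -0.001]
contact_force: [1.2, -0.2, 0.3]
finger_gap: 0.004
grasp_force: 0.0
time: 7.2
tool_pos: [510.9, -78.0, 401.3]
tool_rot: [0.058, 0.998, 0.0, 0.007]
contact_force: [1.2, -1.0, 0.6]
finger_gap: 0.709
grasp_force: 0.0
  return _methods._mean(a, axis=axis, dtype=dtype,
  ret = ret.dtype.type(ret / rcount)
Traceback (most recent call last):
TypeError: expected non-empty vector for x
```

```bash
python3 -m pendant '[[0,4,0,0],[0,8,0,0],[0,12,0,0],[0,16,0,0],[0,20,0,0]]' >/dev/null
python3 - <<'E'
from h import *
for c in("top","scene"):
    p,d=arm.grab_frame(c);P=cloud(c,d);X=(P[...,:2]-C)@ex;Y=(P[...,:2]-C)@ey;z=P[...,2]
    bb=(X>-190)&(X<-125)&(z>18)&(z<45)&(abs(Y)<38)&(X<-138)
    if bb.any(): print(c,"bar X med",np.median(X[bb]),bb.sum(),"line",np.polyfit(Y[bb],X[bb],1))
    print([(np.round([(np.array(r["position"][:2])-C)@ex,(np.array(r["position"][:2])-C)@ey,r["position"][2]]),r["conf"]) for r in arm.landmark_of(c,"tray_bar")])
    t=(z>125)&(z<165)&(abs(X+20)<50)&(abs(Y)<45)
    q=np.c_[X[t],Y[t]]
    if len(q): print("cas X,Y range",q.min(0),q.max(0),np.median(z[t]))
    cv2.imwrite(f"pics/{c}2.png",cv2.resize(p[100:240,260:420][:,:,::-1] if c=="top" else p[160:300,200:380][:,:,::-1],None,fx=4,fy=4,interpolation=2))
go(-20,0,200)
E
```

```text
top bar X med -147.90485210852768 68 line [  -0.02 -147.89]
[(array([-146.,   -2.,   30.]), 0.51)]
cas X,Y range [-35.73 -26.47] [-3.79 27.54] 142.30837109753907
[]
cas X,Y range [-35.31 -27.  ] [-1.37 29.94] 141.4782548009997
shift cm [-17.35 -20.17   3.76] turn 0.0029 now cl -194.07753775620046 201.26983312629258 gp z 237.63100941883943 F [-0.01 -0.23 -0.03] t 7.8667
```

View pics/top2.png

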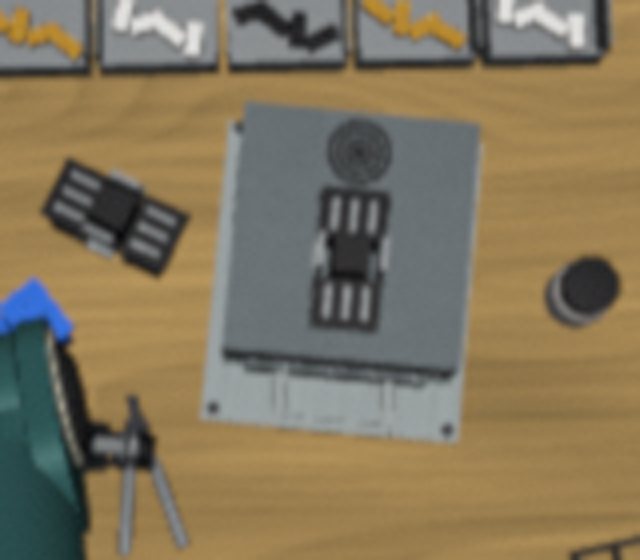

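The bar is now at x = -147.9 in the cleaner frame (home is -148) and straight, and the plate meets the housing at crop (340,372), so the tray is home. Next is the cassette.

```bash
python3 -m pendant '[[-2.5,-2.9,0,0],[-5,-5.8,0,0],[-7.5,-8.7,0,0],[-10,-11.6,0,0],[-12.5,-14.5,0,0]]' 0 >/dev/null
python3 -m pendant '[[-2.4,-2.8,0,0],[-4.8,-5.6,0,0],[-4.8,-5.6,1.5,0],[-4.8,-5.6,3,0],[-4.8,-5.6,3,0]]' >/dev/null
python3 -m pendant '[[0,0,0,0],[0,0,0,0]]'
python3 -c "
from h import *
go(-20,0.3,133)"
```

```text
time: 8.87
tool_pos: [680.1, -99.1, 364.2]
tool_rot: [0.058, 0.998, -0.0, 0.0]
contact_force: [1.3, -0.4, 0.3]
finger_gap: 1.0
grasp_force: 0.0
shift cm [-0.08  0.2   7.62] turn -0.0008 now cl -20.82670715198566 -1.6897644415973223 gp z 209.22726210068555 F [ 1.34 -0.44  0.28] t 8.8667
```

```bash
python3 -m pendant '[[-0.1,0.2,2,0],[-0.1,0.2,4,0],[-0.1,0.2,6,0],[-0.1,0.2,7,0],[-0.1,0.2,7.6,0]]'
python3 -m pendant '[[0,0,0,0],[0,0,0,0],[0,0,0,0]]' 
python3 -c "
from h import *
go(-20,0.3,133)"
```

```text
time: 9.28
tool_pos: [681.3, -96.2, 287.1]
tool_rot: [0.058, 0.998, -0.0, -0.0]
contact_force: [0.2, -0.2, 0.1]
finger_gap: 1.0
grasp_force: 0.0
time: 9.53
tool_pos: [682.0, -96.7, 289.3]
tool_rot: [0.058, 0.998, -0.0, 0.001]
contact_force: [0.2, 0.4, 0.9]
finger_gap: 1.001
grasp_force: 0.0
shift cm [ 0.08 -0.06  0.13] turn -0.0 now cl -19.221186946353747 0.9245362570318488 gp z 134.28462479822878 F [0.22 0.41 0.87] t 9.5333
```

```bash
python3 -m pendant '[[0.1,0,0.1,0],[0.1,0,0.1,0],[0.1,0,0.1,0],[0.1,0,0.1,0],[0.1,0,0.1,0]]' 1 45
python3 -m pendant '[[0,0,0,0],[0,0,0,0],[0,0,0,0],[0,0,0,0],[0,0,0,0]]'
```

```text
time: 9.95
tool_pos: [680.9, -97.4, 289.3]
tool_rot: [0.058, 0.998, -0.0, 0.001]
contact_force: [-4.1, -1.3, 12.6]
finger_gap: 0.403
grasp_force: 47.0
time: 10.37
tool_pos: [680.8, -97.4, 289.3]
tool_rot: [0.058, 0.998, -0.0, 0.001]
contact_force: [-2.8, -1.5, 11.8]
finger_gap: 0.399
grasp_force: 46.8
```

```bash
python3 -m pendant '[[0,0,-0.3,0],[0,0,-0.6,0],[0,0,-0.9,0],[0,0,-1.2,0],[0,0,-1.5,0]]'
python3 - <<'E'
from h import *
p,d=arm.grab_frame("scene");cv2.imwrite("pics/s3.png",cv2.resize(p[130:280,220:370][:,:,::-1],None,fx=4,fy=4,interpolation=2))
E
```

```text
time: 10.78
tool_pos: [680.3, -96.1, 301.3]
tool_rot: [0.058, 0.998, 0.0, -0.0]
contact_force: [0.1, 0.4, -3.0]
finger_gap: 0.401
grasp_force: 45.2
```

View pics/s3.png

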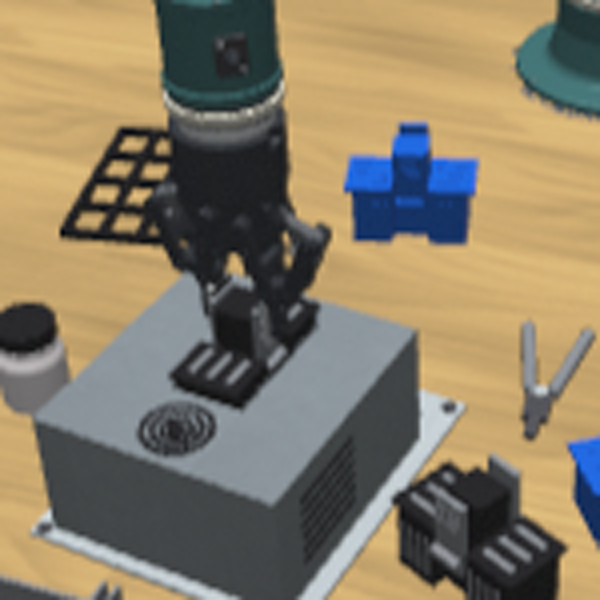

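The cassette is up by about 1 cm, carried with 3 N of load and both tabs between the fingers at (240,300), so the catches have released. I'll keep lifting slowly.

```bash
python3 -m pendant '[[0,0,-0.6,0],[0,0,-1.2,0],[0,0,-1.8,0],[0,0,-2.4,0],[0,0,-3,0]]'
python3 - <<'E'
from h import *
p,d=arm.grab_frame("scene");P=cloud("scene",d);X=(P[...,:2]-C)@ex;Y=(P[...,:2]-C)@ey;z=P[...,2]
h=arm.get_state()["tool_pos"][2]-289.3;print("lift",h)
for lo,hi in((15,40),(-80,-55)):
    m=(X>lo)&(X<hi)&(abs(Y)<30)&(abs(z-112-h)<14)
    if m.any():print(m.sum(),np.median(z[m])-112-h,np.percentile(z[m],[5,50,95]),X[m].max(),Y[m].min(),Y[m].max())
cv2.imwrite("pics/s4.png",cv2.resize(p[130:280,220:370][:,:,::-1],None,fx=4,fy=4,interpolation=2))
E
```

```text
time: 11.25
tool_pos: [680.6, -96.4, 332.6]
tool_rot: [0.058, 0.998, 0.0, 0.0]
contact_force: [0.2, 0.3, -3.0]
finger_gap: 0.402
grasp_force: 45.2
lift 44.68037123206699
144 -1.1305348859315814 [143.71 155.55 157.99] 38.475446526280244 -23.696427533456273 29.389602776195716
47 -1.4759544521363637 [145.79 155.2  157.7 ] -55.13513903607871 8.473578556827821 29.273207425168618
```

View pics/s4.png

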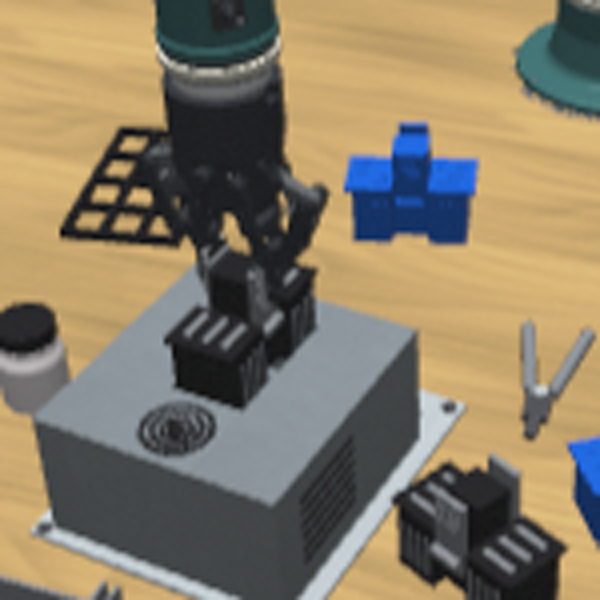

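It's rising level: the two flange ends differ by 0.3 mm, and the body is emerging at (250,350). I'll lift the rest of the way, to a hand's width.

```bash
python3 -m pendant '[[0,0,-1,0],[0,0,-2,0],[0,0,-3,0],[0,0,-4,0],[0,0,-5,0]]' >/dev/null
python3 -m pendant '[[0,0,-1,0],[0,0,-2,0],[0,0,-3,0],[0,0,-3.8,0],[0,0,-4.4,0]]' >/dev/null
python3 -m pendant '[[0,0,0,0],[0,0,0,0],[0,0,0,0],[0,0,0,0],[0,0,0,0]]' 
python3 -m pendant '[[0,0,0,0],[0,0,0,0],[0,0,0,0],[0,0,0,0],[0,0,0,0]]' >/dev/null
python3 - <<'E'
from h import *
p,d=arm.grab_frame("scene");P=cloud("scene",d);X=(P[...,:2]-C)@ex;Y=(P[...,:2]-C)@ey;z=P[...,2]
h=arm.get_state()["tool_pos"][2]-289.3;print("underside approx",56+h)
for lo,hi in((15,40),(-80,-55)):
    m=(X>lo)&(X<hi)&(abs(Y)<30)&(abs(z-112-h)<6)
    if m.any():print(m.sum(),np.median(z[m])-112-h)
cv2.imwrite("pics/s5.png",cv2.resize(p[100:250,220:370][:,:,::-1],None,fx=4,fy=4,interpolation=2))
E
```

```text
time: 12.55
tool_pos: [680.4, -96.3, 424.9]
tool_rot: [0.058, 0.998, -0.0, -0.001]
contact_force: [-0.1, -0.0, -3.6]
finger_gap: 0.396
grasp_force: 45.5
underside approx 192.40544615750002
135 0.24550643158829644
42 0.07278646560990865
```

View pics/s5.png

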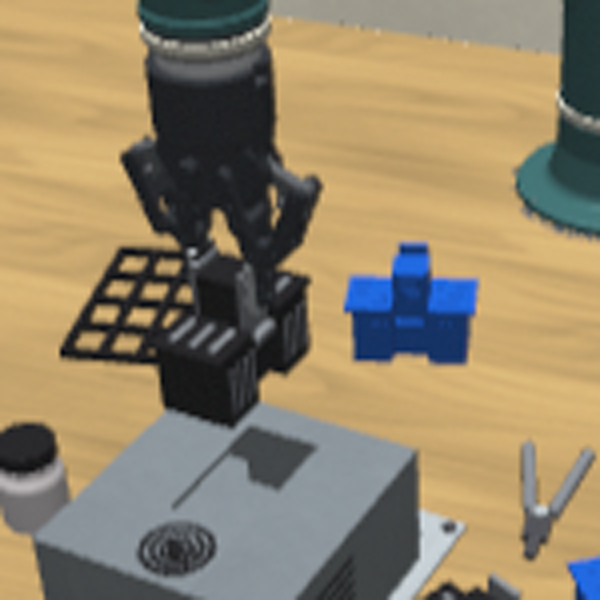

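The cassette hangs level at (230,350), clear of the open well at (270,455), with both tabs squeezed in the fingers and at rest.

```bash
python3 -c "
from rig import arm
print(arm.finish_job())"
```

```text
the job is handed in; nothing more can be done
None
```

The job is handed in (no verdict came back): the tray is home in the slot (its bar 0.1 mm from the home position), and the gripper is holding the cassette level and at rest by its squeezed catches, about 84 mm above the cleaner; I touched nothing else on the bench.

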